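# Lock the stop screw with its jam nut

## Task

The stop screw of the grey bracket is already set; lock it there. Put the loose steel holding key squarely down over the screw's cross-bar head with its handle between the bracket's two pins, so that the screw cannot turn, then swing the jam nut's lever clockwise (seen from above) until the nut is firmly tight: about 10 N of push at the lever's knob, and never more than 13 N. The screw must keep its setting; leave the key in place and do not disturb the other things.

Things in the scene. Friction and masses are not known exactly. Their poses are not given: they have to be found in the camera images.
- stop_bracket: Fixed grey bracket, base plate 205 x 110 mm. Origin on the bench top below the screw's vertical axis; x points from the screw to the rear block, z up. The rear block (top at z = 85 mm) at x = 112 mm carries two upright 10 mm steel pins with round tops, at y = +15 and -15 mm, up to z = 107 mm: a 20 mm gap between them.
- adjusting_screw (a joint): Turn of the screw, rad, positive counter-clockwise from above, 0 at its setting, kept within 0.2. Its head is a cross-bar 54 x 10 mm, rounded on top, 85 to 106 mm above the bench; at the setting it lies along the bracket's x. Unheld, the screw goes round with the nut, for the nut is stiffer on the thread than the screw in the bracket; with the key fitted it has up to 0.13 rad of harmless play.
- screw_seat (a point): Point on the screw's axis at the upper face of the 72 mm graduated disc below the cross-bar (85 mm above the bench), turning with the screw: x along the cross-bar (at the setting, the bracket's x), z up. The key's origin comes to lie here when it is fitted: flat on the disc and on the rear block.
- pin_gap (a point): Point midway between the two pins, 112 mm from the screw's axis along the bracket's x, 85 mm above the bench: the key's heel comes to lie here.
- holding_key: Loose steel key, 0.16 kg, 14 mm thick, lying on the bench. Origin at its underside, mid-slot; x along the handle, z up. Head: a frame 80 x 38 mm with a through slot 64 mm (x) by 14 mm (y). The handle, 14 mm wide, runs to x = 139 mm and carries an upright gripping tab. Fitted, the bar is in the slot, the handle between the pins, and its x points the way of the bracket's x.
- key_tab (a point): Middle of the key's gripping tab, 64 mm from the key's origin along its x and 32 mm above its underside. The tab is 26 mm long (x), 14 mm wide (y); its top is 46 mm above the underside, the handle's top 14 mm.
- key_heel (a point): Point on the underside of the key's handle, 112 mm from its origin along its x.
- nut_lever: Lever of the jam nut, turning level about the screw's axis under the disc: a 10 mm bar at 66 mm height with an upright knob at its end. Origin on the screw's axis at bench height; x points to the knob. Clockwise from above tightens. It starts 0.7 to 1.3 rad (plus the held screw's play) short of seating, each time different, not measured; it swings round the near side of the screw clear of the key.
- lever_knob (a point): On the axis of the lever's knob (upright black rod, 16 mm diameter, top 115 mm above the bench), 95 mm from the screw's axis, 100 mm above the bench. It resists with about 1 N until the nut seats; then about 7.5 N moves it on, plus 0.75 N for each 0.01 rad (1 mm at the knob), and it stays where left: 10 N is 0.035 rad past seating.
- square: Bystander: try square, wooden stock and steel blade, 105 x 170 x 17 mm, lying on the bench. Origin at its underside centre.
- beech: Bystander: beech offcut block 50 x 60 x 34 mm. Origin at its underside centre.
- tin: Bystander: small round wax tin, 69 mm diameter, 28 mm high. Origin at its underside centre.
- washer_mark (a point): Point on the upper inner edge of the toothed lock washer under the nut, 8 mm from the screw's axis, 53 mm above the bench. Loose, it lies at y = 0 in the frame of screw_seat; the seated nut drags the washer clockwise and y falls by 0.08 mm for each 0.01 rad (tight from -0.16 mm, overstrained beyond -0.68 mm): too little to measure well.

How it is judged:
By the outcome, as a careful person would: the job done as asked, in the order asked, and still so for the second after the job is handed in, with the robot touching nothing.
It also fails if it takes over 61 s, if anything falls off the work surface, if the arm or the gripper's body presses on something with over 40 N, if the wrist force passes 120 N, or if a joint passes its speed limit or range.

## Robot

A 6-joint arm with a two-finger parallel gripper is mounted at the origin on a cart in front of the work surface, level with it; the furniture and walls round the work are solid. World frame = base frame: x ahead of the robot, y to its left, z up, the work surface at z = 0. Lengths are in mm, angles in rad, forces in N, time in s.
With the tool pointing down it reaches from about 400 to 925 mm from the base axis. Payload 12.5 kg.
Tool frame: the origin (TCP) lies midway between the tips of the shut fingers; the grasp point (between the pads) lies 19 mm behind it; z points along the fingers, y is the line along which they close (so a half turn about z gives the same grasp; the last joint's range is limited). The gripper opens to 95 mm and grips with 3 to 60 N. Pads are 20 mm wide; open, the fingers measure 119 mm over their backs; the gripper's body (75 mm by 180 mm) begins 59 mm behind the grasp point.
Start: joints at [-1.269, 0.491, 1.559, -0, 1.092, -0.106], TCP at [247.893, -573.756, 214.661] pointing down, gripper open.
Joint ranges: [-3.1, 3.1], [-0.84, 2.19], [0.05, 2.79], [-1.13, 4.28], [0.06, 2.93], [-2.69, 2.69]. Speed limits (rad/s): [2.22, 2.22, 2.79, 3.14, 3.14, 3.14].

## Interface

Orientations are given as [roll, pitch, yaw] about the fixed x, y, z axes, in that order (R = Rz(yaw) Ry(pitch) Rx(roll)).
In Python, from cell import env gives the robot as it stands.
- The arm moves only by the tool arm_command, never from a script. Its argument "targets" is a list of rows, each a list of 5 numbers: the shift along the tool's x, y, z in mm, then the turn about the tool's z in degrees, then the opening, from 0 (shut) to 1 (fully open). In form: [[tx, ty, tz, roll, fingers], ...]. A call has 1 to 5 rows; each row is the pose to reach, as a shift and turn from the pose commanded when the call began, along the tool's axes at that moment; what a row does not reach only later rows make up. A row lasts 1/10 s, in which the tool goes at most 50 mm and 8.59 degrees, less where a joint would pass 70% of its speed; a pose out of reach is approached as far as the arm can. A call with a gripper value outside its range is refused whole. The fingers move at their own pace and stop on an object; the grip force is fixed at half the most. Time passes only in rows, so rows that repeat a pose let the fingers close. It gives the time, the measured TCP pose, the force, the opening and the grip force at its end, in the units of the state.
- env.state(): the state, without advancing time (a new reading comes with each control period).
- env.read_camera(name): name is "side" or "top" or "wrist"; returns a dict with "frame" (480x640x3 uint8, red, green, blue), "vertical_fov" (degrees; the focal length in pixels is half the picture's height over the tangent of half this angle, whatever the lens; pixels are square), "cx", "cy" (the principal point, pixels), "world_from_camera" (4x4, takes a point from camera to world coordinates); the wrist camera has in their place "hand_eye" (4x4, takes a point from camera to tool coordinates, whose origin is the TCP and whose axes are the flange's). Camera axes: x right, y down, z forward; pixel columns grow to the right and rows downward; lengths in mm; the calibration is good to about 2 mm. The wrist camera is an equidistant fisheye: a pixel r from the principal point sees the ray r / f radians off the axis. A picture is of the moment at which its call begins: read the wrist's pose just before it. There is no depth.
- env.job_done(): hands the job in; it is judged then, once.
The state is a dict: "t": time; "joints": joint angles; "qvel": joint speeds; "tau": joint torques, N m; "eef_pos": TCP position; "tcp_rot": TCP orientation; "ft_force": force on the tool from outside, world axes, zero at the start; "moment": the same for the moment, N m; "opening": opening from 0.0 (shut) to 1.0 (fully open); "grip_force": force on a finger pad.
Only numpy, scipy, OpenCV 4.12 (cv2) and the standard library are available. Lean on these libraries where they do the work, as an engineer would, in place of code of your own. Each camera call takes 0.05 s, during which the arm holds its last target. There are 200 camera calls.

## Working session

There is one attempt and no reset: what is moved stays moved. The work goes in short steps, Python scripts to look and compute and a tool call to move; the robot and the scene stay as the last step left them, time stands still between calls to the robot, and variables do not carry over. Pictures are saved under pics/ and viewed, at most 11 in all, crops included, and the job is handed in when it is done.

Besides the shell and the picture viewer there is one more tool, called after "Request:" by a JSON object that holds its "name" and its "arguments". arm_command: Moves the arm, as the interface text tells. Its arguments: {"type":"object","properties":{"targets":{"type":"array","items":{"type":"array","items":{"type":"number"}}}},"required":["targets"]}

```bash
ls; mkdir -p pics
python3 - <<'E'
from cell import env
import cv2,json
for n in("side","top"):
    c=env.read_camera(n); cv2.imwrite(f"pics/{n}0.png",c["frame"][:,:,::-1]); print(n,c["vertical_fov"],c["cx"],c["cy"],c["world_from_camera"].round(3).tolist())
c=env.read_camera("wrist"); print({k:v for k,v in c.items() if k!="frame"})
print(env.state())
E
```

```text
pics
side 45.30234508534272 314.56910378643556 246.76626581575982 [[-0.978, -0.118, 0.173, 341.828], [-0.209, 0.603, -0.77, 947.557], [-0.014, -0.789, -0.614, 822.194], [0.0, 0.0, 0.0, 1.0]]
top 47.53028392411121 314.11289468988736 242.1606876071833 [[0.012, -0.997, 0.082, 449.542], [-1.0, -0.01, 0.02, 31.596], [-0.019, -0.082, -0.996, 1612.745], [0.0, 0.0, 0.0, 1.0]]
{'vertical_fov': 65.70646984690485, 'cx': 320.71256325111614, 'cy': 238.74498072142825, 'hand_eye': array([[-9.03369489e-04, -9.57861966e-01, -2.87227503e-01,
         8.14620979e+01],
       [ 9.99999591e-01, -8.74289896e-04, -2.29504768e-04,
         9.62305391e-01],
       [-3.12862155e-05, -2.87227593e-01,  9.57862364e-01,
        -1.70027266e+02],
       [ 0.00000000e+00,  0.00000000e+00,  0.00000000e+00,
         1.00000000e+00]])}
{'t': 0.15, 'joints': array([-1.26858115e+00,  4.91398091e-01,  1.55929849e+00,  1.08185988e-06,
        1.09170719e+00, -1.05623265e-01]), 'qvel': array([ 0.00019946, -0.00260509, -0.00211623,  0.00076909, -0.00117413,
        0.00103094]), 'tau': array([ 1.49125670e-03, -6.12893629e+01, -2.58277398e+01,  6.92177005e-02,
        4.73121658e-02, -7.38093422e-05]), 'eef_pos': array([ 247.8470016 , -573.56756374,  214.21406003]), 'tcp_rot': array([-3.14078616e+00, -8.64677745e-05,  4.07837908e-01]), 'ft_force': array([ 0.2515168 , -0.142015  ,  0.14131772]), 'moment': array([-0.01579312,  0.00590748, -0.03630395]), 'grip_force': 0.0, 'opening': 1.0032193647319627}
```

View pics/top0.png

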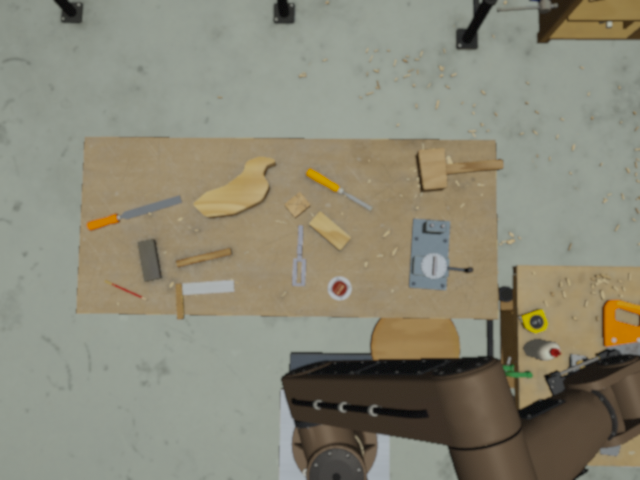

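View pics/side0.png

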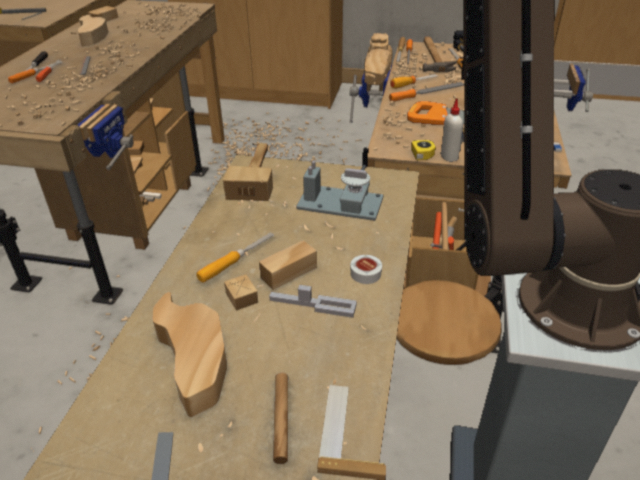

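```bash
cat > h.py <<'E'
import numpy as np, cv2
from scipy.spatial.transform import Rotation as R
from cell import env
def f_of(c): return 240/np.tan(np.radians(c["vertical_fov"])/2)
def T_tool(s):
    T=np.eye(4); T[:3,:3]=R.from_euler("xyz",s["tcp_rot"]).as_matrix(); T[:3,3]=s["eef_pos"]; return T
def shot(n,save=None):
    s=env.state(); c=env.read_camera(n)
    c["T"]=T_tool(s)@c["hand_eye"] if n=="wrist" else c["world_from_camera"]
    c["fish"]=n=="wrist"
    if save: cv2.imwrite(save,c["frame"][:,:,::-1]); np.savez(save[:-4],T=c["T"],fish=c["fish"],cx=c["cx"],cy=c["cy"],vertical_fov=c["vertical_fov"])
    return c
def load(p): return {k:v for k,v in np.load(p).items()}
def px2w(c,u,v,z):
    d=np.array([u-c["cx"],v-c["cy"]]); f=f_of(c)
    if c["fish"]:
        r=np.hypot(*d); th=r/f; ray=np.r_[d/max(r,1e-9)*np.sin(th),np.cos(th)]
    else: ray=np.r_[d/f,1]
    w=c["T"][:3,:3]@ray; o=c["T"][:3,3]; return o+w*(z-o[2])/w[2]
def w2px(c,p):
    q=np.linalg.inv(c["T"])@np.r_[p,1]; f=f_of(c)
    if c["fish"]:
        r=np.hypot(q[0],q[1]); th=np.arctan2(r,q[2]); return np.r_[c["cx"],c["cy"]]+f*th*q[:2]/max(r,1e-9)
    return np.r_[c["cx"],c["cy"]]+f*q[:2]/q[2]
E
python3 - <<'E'
from h import *
c=shot("top")
for n,u,v,z in [("disc",433,265,95),("block",433,226,85),("knob",468,269,110),("keyheadend",298,286,14),("keytip",300,226,14),("keytab",299,241,46),("tin",340,289,28)]:
    print(n,px2w(c,u,v,z).round(1))
f=c["frame"]
cv2.imwrite("pics/topcrop.png",np.hstack([cv2.resize(f[215:300,265:355],None,fx=4.2,fy=4.2,interpolation=2),cv2.resize(f[210:295,395:485],None,fx=4.2,fy=4.2,interpolation=2)])[:,:,::-1])
E
```

```text
disc [ 513.9 -267.8   95. ]
block [ 623.9 -270.4   85. ]
knob [ 503.4 -360.3  110. ]
keyheadend [451.5 109.9  14. ]
keytip [628.1 106.6  14. ]
keytab [581.  107.3  46. ]
tin [444.3 -12.5  28. ]
```

View pics/topcrop.png

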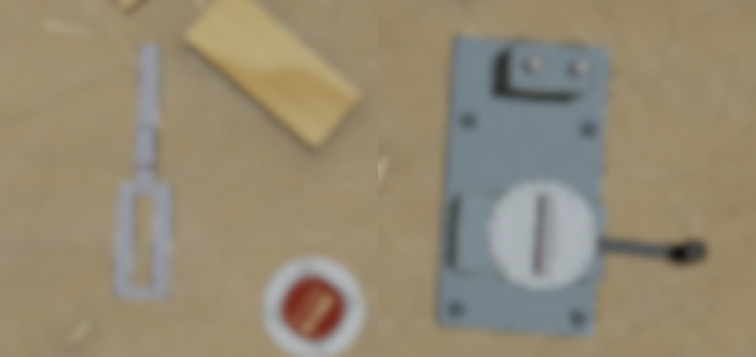

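Request:
{"name": "arm_command", "arguments": {"targets": [[40,-20,-4,0,1],[80,-40,-8,0,1],[120,-60,-12,0,1],[160,-75,-16,0,1],[200,-90,-16,0,1]]}}

```text
t: 0.7
eef_pos: [396.9, -410.5, 231.3]
tcp_rot: [3.141, -0.0, 0.408]
ft_force: [-0.2, -0.7, -0.5]
opening: 0.998
grip_force: 0.0
```

Request:
{"name": "arm_command", "arguments": {"targets": [[40,-20,0,6,1],[80,-40,0,13,1],[120,-60,0,19,1],[160,-75,0,25,1],[170,-81,0,25,1]]}}

```text
t: 1.2
eef_pos: [521.9, -267.3, 230.5]
tcp_rot: [-3.141, -0.0, -0.029]
ft_force: [-1.0, -0.1, -1.1]
opening: 0.999
grip_force: 0.0
```

Request:
{"name": "arm_command", "arguments": {"targets": [[0,0,0,0,1],[0,0,0,0,1]]}}

```text
t: 1.4
eef_pos: [519.1, -270.6, 230.5]
tcp_rot: [3.141, 0.0, -0.027]
ft_force: [-0.6, 0.0, 0.3]
opening: 1.003
grip_force: 0.0
```

Run:
```python
from h import *
shot("wrist","pics/w1.png"); s=env.state(); print(s["t"],s["eef_pos"].round(1),s["tcp_rot"].round(4),s["joints"].round(2))
```

```text
1.45 [ 518.9 -271.   230.6] [ 3.1414e+00  4.0000e-04 -2.8300e-02] [-0.59  0.42  1.64 -0.    1.08  1.01]
```

View pics/w1.png

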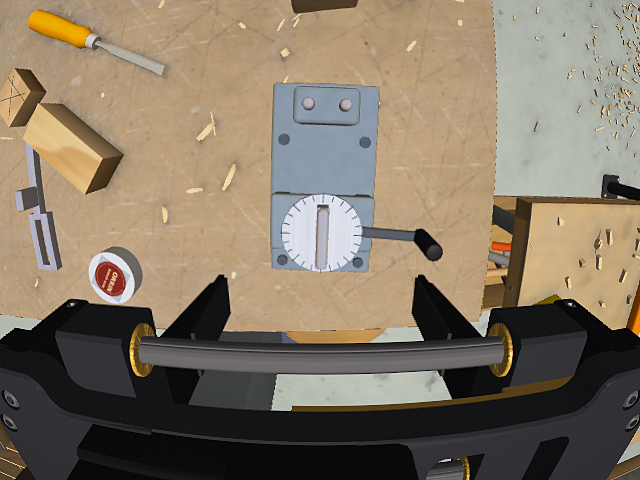

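The bracket from the wrist: disc centre about (321.5,233), pin tops (308,104), (346,104), cross-bar from (322,206) to (322,268), knob top (432,250); the key is at the left edge.

```bash
cat > disc.py <<'E'
from h import *
def fit(c, fr, guess_s, guess_yaw):
    """refine screw axis from the bright disc rim (z=85) and pin tops"""
    g=cv2.cvtColor(fr,cv2.COLOR_BGR2GRAY)
    pts=[]
    for a in np.arange(0,2*np.pi,0.05):
        rr=np.arange(30,42,0.25)
        prof=[]
        for r in rr:
            u,v=w2px(c,[guess_s[0]+r*np.cos(a),guess_s[1]+r*np.sin(a),85]); prof.append(cv2.getRectSubPix(g,(1,1),(float(u),float(v)))[0,0])
        d=np.diff(np.convolve(np.array(prof,float),np.ones(5)/5,"same"))[4:-4]
        if -d.min()>3:
            r=rr[4:-4][d.argmin()]; pts.append([guess_s[0]+r*np.cos(a),guess_s[1]+r*np.sin(a)])
    p=np.array(pts)
    for _ in range(4):
        A=np.c_[2*p,np.ones(len(p))]; x=np.linalg.lstsq(A,(p**2).sum(1),rcond=None)[0]
        r=np.sqrt(x[2]+x[0]**2+x[1]**2); e=np.hypot(*(p-x[:2]).T)-r; k=abs(e)<max(0.4,2*e.std()); p=p[k]
    return x[:2],r,len(p)
E
python3 - <<'E'
from disc import *
c=load("pics/w1.npz"); fr=cv2.imread("pics/w1.png")
s=px2w(c,321.5,233,85)
print("guess",s); x,r,n=fit(c,fr,s,0); print("disc",x,r,n)
x,r,n=fit(c,fr,x,0); print("disc",x,r,n)
p1,p2=px2w(c,308,104,107),px2w(c,346,104,107); m=(p1+p2)/2
print("pins",p1,p2,"sep",np.linalg.norm(p1-p2),"dist",np.hypot(*(m[:2]-x)),"yaw",np.arctan2(*(m[:2]-x)[::-1]), "yawpins",np.arctan2(*(p1-p2)[:2][::-1])-np.pi/2)
print("bar",px2w(c,322,206,106),px2w(c,322,268,106)); k=px2w(c,426,234,115); print("knob",px2w(c,431,250,115))
for u,v in((44,212),(52,268),(24,200),(33,150)): print("key",px2w(c,u,v,14))
cv2.imwrite("pics/w1c.png",cv2.resize(fr[75:285,260:460],None,fx=2.8,fy=2.8,interpolation=2))
E
```

```text
guess [ 511.55249905 -271.86873635   85.        ]
disc [ 510.91360841 -271.78859866] 35.343093928592594 109
disc [ 510.92922291 -271.83283838] 35.35581370162154 112
pins [ 622.12387625 -264.4176553   107.        ] [ 621.42067491 -293.8703292   107.        ] sep 29.46106739459017 dist 111.08391106015108 yaw -0.06586410703426514 yawpins -0.02387110146523086
bar [ 540.17887111 -273.02108066  106.        ] [ 486.62667801 -271.57773028  106.        ]
knob [ 502.92705922 -363.01440698  115.        ]
key [531.69137384  91.53358009  14.        ]
key [453.3914534   98.46426604  14.        ]
key [550.64323009 128.14199488  14.        ]
key [614.66073284  96.9327605   14.        ]
```

View pics/w1c.png

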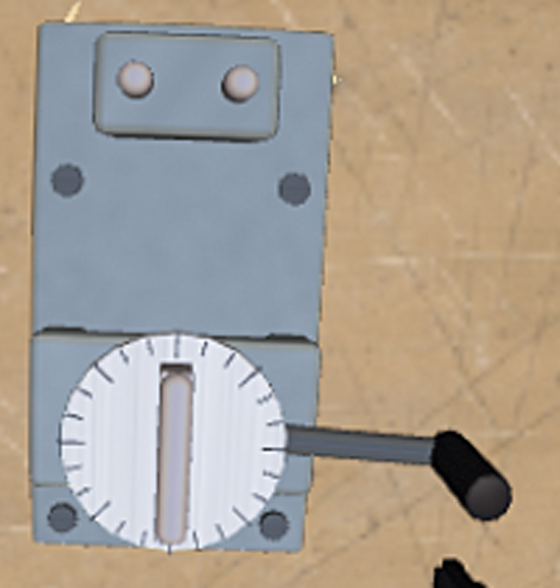

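Run:
```python
from disc import *
c=load("pics/w1.npz")
q=lambda u,v,z: px2w(c,260+u/2.8,75+v/2.8,z)[:2]
an=lambda d: np.arctan2(d[1],d[0])
p1,p2=q(136,77,107),q(241,83,107); m=(p1+p2)/2; x=np.array([510.9,-271.8])
print(p1,p2,"sep",np.hypot(*(p1-p2)),an(p1-p2)-np.pi/2,"axis",an(m-x))
b1,b2=q(177,372,106),q(172,543,106);print("bar",b1,b2,(b1+b2)/2,np.hypot(*(b1-b2)),an(b1-b2))
k=q(488,497,115);print("knob",k,np.hypot(*(k-x)),an(k-x))
# plate edges z~? left/right
for a,b in(((40,25),(33,540)),((333,35),(302,550))): print("edge",an(q(*a,12)-q(*b,12)))
```

```text
[ 623.29864077 -264.89556208] [ 620.90928602 -293.91338113] sep 29.116023740797225 -0.08215561065053012 axis -0.06827680464515994
bar [ 538.61631158 -273.96147494] [ 485.79284017 -271.06951685] [ 512.20457588 -272.51549589] 52.902576058853015 -0.05469299613212521
knob [ 500.61253483 -366.08586143] 94.84543007051347 -1.6794757259097397
edge -0.06476012253048942
edge -0.06148794622360351
```

Request:
{"name": "arm_command", "arguments": {"targets": [[0,-45,0,0,1],[0,-90,0,0,1],[0,-135,0,0,1],[0,-180,0,0,1],[0,-225,0,0,1]]}}

```text
t: 1.95
eef_pos: [525.6, -45.0, 230.8]
tcp_rot: [3.141, -0.0, -0.03]
ft_force: [0.8, 0.2, 0.6]
opening: 1.002
grip_force: 0.0
```

Request:
{"name": "arm_command", "arguments": {"targets": [[0,-45,5,0,1],[0,-90,10,0,1],[0,-135,20,0,1],[0,-150,30,0,1],[0,-150,30,0,1]]}}

```text
t: 2.45
eef_pos: [529.9, 105.1, 199.5]
tcp_rot: [3.141, 0.002, -0.027]
ft_force: [-0.7, -1.6, 0.1]
opening: 1.001
grip_force: 0.0
```

Request:
{"name": "arm_command", "arguments": {"targets": [[0,0,0,0,1],[0,0,0,0,1]]}}

```text
t: 2.65
eef_pos: [530.8, 103.1, 201.0]
tcp_rot: [3.141, -0.001, -0.03]
ft_force: [0.4, 0.8, 0.6]
opening: 1.0
grip_force: 0.0
```

Run:
```python
from h import *
s=env.state(); print(s["t"],s["eef_pos"].round(1),s["tcp_rot"].round(4),s["joints"].round(2))
shot("wrist","pics/w2.png"); c=cv2.imread("pics/w2.png")
cv2.imwrite("pics/w2c.png",cv2.resize(c[20:320,200:440],None,fx=2,fy=2,interpolation=2))
```

```text
2.65 [530.8 103.1 201. ] [ 3.1414e+00 -5.0000e-04 -3.0300e-02] [ 0.07  0.39  1.78 -0.    0.97  1.67]
```

View pics/w2c.png

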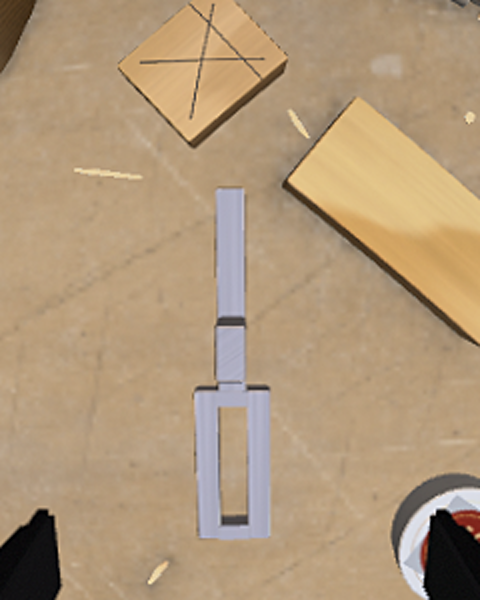

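Key seen squarely: crop px handle tip (230,187), head end (234.5,538), head corners (194,390), (270,387), tab top (217–245, 326–382).

Run:
```python
from h import *
c=load("pics/w2.npz")
q=lambda u,v,z: px2w(c,200+u/2,20+v/2,z)[:2]
an=lambda d: np.arctan2(d[1],d[0])
t,h=q(230,187,14),q(234.5,538,14); print(t,h,np.hypot(*(t-h)),an(t-h))
print("head",q(194,390,14),q(270,388,14),q(199,538,14),q(270,538,14))
tb=[q(217,382,46),q(245,382,46),q(218,326,46),q(244,326,46)];print(np.array(tb).round(1),np.mean(tb,0))
```

```text
[629.1548461  104.67691546] [450.61922216 108.49594745] 178.57646546834474 -0.021387606412707615
head [530.83530288 125.75887064] [530.65986396  88.2724913 ] [451.1385231  127.18583098] [450.0121904   89.82682173]
[[541.5 112.9]
 [541.1 100.4]
 [566.8 111.5]
 [566.4 100.1]] [553.93163392 106.25063583]
```

Request:
{"name": "arm_command", "arguments": {"targets": [[10,-2,40,-0.5,0.6],[20,-3.5,80,-0.5,0.6],[23.5,-4,115,-0.5,0.6],[23.5,-4,140,-0.5,0.6],[23.5,-4,150,-0.5,0.6]]}}

```text
t: 3.2
eef_pos: [553.4, 106.9, 48.7]
tcp_rot: [3.141, 0.003, -0.021]
ft_force: [-0.3, 0.1, -0.5]
opening: 0.637
grip_force: 0.0
```

Run:
```python
from h import *
s=env.state(); print(s["t"],s["eef_pos"].round(1),s["tcp_rot"].round(4),s["opening"])
```

```text
3.2 [553.4 106.9  48.7] [ 3.1412e+00  2.8000e-03 -2.1300e-02] 0.6374867628391053
```

Request:
{"name": "arm_command", "arguments": {"targets": [[0.5,0,15,0,0.6],[0.5,0,28,0,0.6],[0.5,0,34,0,0.6],[0.5,0,34,0,0.6],[0.5,0,34,0,0.4]]}}

```text
t: 3.7
eef_pos: [554.9, 108.0, 17.2]
tcp_rot: [3.142, -0.001, -0.02]
ft_force: [0.1, -0.5, 0.3]
opening: 0.557
grip_force: 0.0
```

Request:
{"name": "arm_command", "arguments": {"targets": [[0,0,0,0,0],[0,0,0,0,0],[0,0,0,0,0],[0,0,0,0,0],[0,0,0,0,0]]}}

```text
t: 4.2
eef_pos: [554.6, 108.1, 16.7]
tcp_rot: [3.141, -0.0, -0.02]
ft_force: [-0.1, -1.4, 0.6]
opening: 0.151
grip_force: 0.8
```

Request:
{"name": "arm_command", "arguments": {"targets": [[0,0,0,0,0],[0,0,0,0,0],[0,0,0,0,0],[0,0,0,0,0],[0,0,0,0,0]]}}

```text
t: 4.7
eef_pos: [554.6, 108.1, 16.7]
tcp_rot: [3.142, -0.0, -0.02]
ft_force: [-1.5, -0.5, 3.2]
opening: 0.145
grip_force: 30.0
```

Request:
{"name": "arm_command", "arguments": {"targets": [[0,0,-15,0,0],[0,0,-45,0,0],[0,0,-85,0,0],[0,0,-125,0,0],[0,0,-165,0,0]]}}

```text
t: 5.2
eef_pos: [554.1, 108.1, 182.8]
tcp_rot: [3.141, 0.001, -0.02]
ft_force: [-0.3, 0.1, -2.4]
opening: 0.145
grip_force: 30.0
```

Request:
{"name": "arm_command", "arguments": {"targets": [[3,25,-8,0,0],[6,65,-8,0.5,0],[9,105,-8,1,0],[12,145,-8,1.5,0],[15,185,-8,2.5,0]]}}

```text
t: 5.7
eef_pos: [565.6, -78.6, 189.4]
tcp_rot: [-3.141, 0.0, -0.064]
ft_force: [0.6, 0.4, -0.2]
opening: 0.149
grip_force: 30.0
```

Request:
{"name": "arm_command", "arguments": {"targets": [[11,40,0,0,0],[13,80,0,0,0],[18,120,0,0,0],[20,150,0,0,0],[22,180,0,0,0]]}}

```text
t: 6.2
eef_pos: [576.0, -259.7, 189.1]
tcp_rot: [-3.141, 0.001, -0.064]
ft_force: [0.2, 0.2, -1.7]
opening: 0.146
grip_force: 30.0
```

Request:
{"name": "arm_command", "arguments": {"targets": [[0,10,0,0,0],[0,18,0,0,0],[0,18,0,0,0],[0,18,0,0,0],[0,18,0,0,0]]}}

```text
t: 6.7
eef_pos: [575.4, -275.0, 189.7]
tcp_rot: [-3.142, 0.0, -0.062]
ft_force: [-0.5, 0.1, -1.5]
opening: 0.143
grip_force: 30.0
```

Run:
```python
from h import *
s=env.state(); print(s["t"],s["eef_pos"].round(1),s["tcp_rot"].round(4),s["joints"].round(2),s["grip_force"],s["ft_force"])
shot("wrist","pics/w3.png"); c=cv2.imread("pics/w3.png")
cv2.imwrite("pics/w3c.png",cv2.resize(c[80:400,200:440],None,fx=1.85,fy=1.85,interpolation=2))
```

```text
6.7 [ 575.4 -275.   189.7] [-3.1415  0.     -0.0623] [-0.55  0.53  1.55  0.    1.05  1.08] 29.999493062496185 [-0.45405842  0.13618183 -1.54357841]
```

View pics/w3c.png

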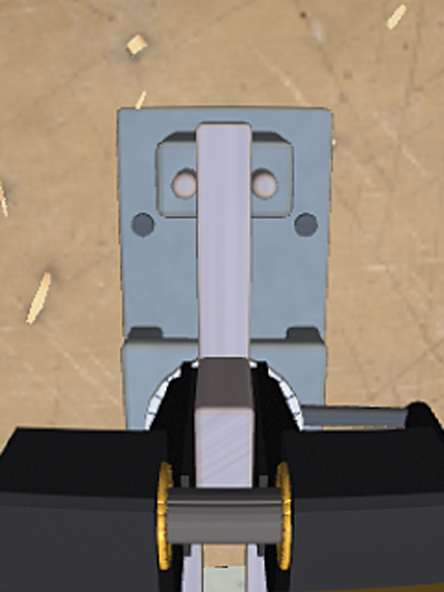

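Key held level; handle tip at crop (223,124), pins at (185,184) and (264,183), one each side of it.

Run:
```python
from h import *
c=load("pics/w3.npz")
q=lambda u,v,z: px2w(c,200+u/1.85,80+v/1.85,z)[:2]
an=lambda d: np.arctan2(d[1],d[0])
zt=189.7-17+14
tip=q(223.5,124,zt); near=q(223.5,355,zt); print("tip",tip,"near",near,an(tip-near),"tip-tcp",np.hypot(*(tip-[575.4,-275])))
print("width",np.hypot(*(q(198,200,zt)-q(250,200,zt))))
p1,p2=q(185,184,107),q(264,183,107);m=(p1+p2)/2;print(p1,p2,m,np.hypot(*(p1-p2)),an(p1-p2)-np.pi/2)
y=-.064;ex=np.array([np.cos(y),np.sin(y)]);ey=np.array([-ex[1],ex[0]])
print("screw from pins",m-112*ex, "pins rel TCP",(m-[575.4,-275])@ex,(m-[575.4,-275])@ey,"tip lat",(tip-m)@ey,(near-m)@ey)
print("tab",q(196,408,zt+32),q(254,408,zt+32))
```

```text
tip [ 649.41481245 -280.56249171] near [ 588.01743014 -276.67950802] -0.06315935569923663 tip-tcp 74.22353923502305
width 13.213846749996227
[ 624.59892456 -264.70437891] [ 623.1353916  -293.87119967] [ 623.86715808 -279.28778929] 29.20351626600816 -0.05013595824903572
screw from pins [ 512.0964558  -272.12468164] pins rel TCP 48.64216243512434 -1.1792299073441215 tip lat 0.36184119404244774 0.3101247236875855
tab [ 588.15752201 -270.42265647] [ 587.32262372 -283.60961958]
```

Request:
{"name": "arm_command", "arguments": {"targets": [[0.5,0.2,15,0,0],[1,0.3,30,0,0],[1,0.3,45,0,0],[1,0.3,57,0,0],[1,0.3,57,0,0]]}}

```text
t: 7.25
eef_pos: [575.8, -275.8, 131.2]
tcp_rot: [-3.14, 0.002, -0.063]
ft_force: [0.1, -0.8, -1.2]
opening: 0.145
grip_force: 30.0
```

Request:
{"name": "arm_command", "arguments": {"targets": [[0,0,0,0,0],[0,0,0,0,0],[0,0,0,0,0]]}}

```text
t: 7.55
eef_pos: [576.5, -276.6, 133.4]
tcp_rot: [3.141, -0.001, -0.063]
ft_force: [-0.4, 0.4, -1.6]
opening: 0.144
grip_force: 30.0
```

Run:
```python
from h import *
s=env.state(); print(s["t"],s["eef_pos"].round(2),s["tcp_rot"].round(4),s["ft_force"].round(2),s["moment"].round(3))
w=shot("wrist","pics/w4.png"); d=shot("side","pics/s4.png")["frame"][:,:,::-1]; c=cv2.imread("pics/w4.png")
A=cv2.resize(c[60:340,210:430],(440,560),interpolation=2)
uv=w2px(load("pics/s4.npz"),[540,-273,95]); u,v=int(uv[0]),int(uv[1]);print(u,v)
B=cv2.resize(d[v-90:v+50,u-45:u+45],(360,560),interpolation=2)
cv2.imwrite("pics/c4.png",np.hstack([A,B]))
```

```text
7.55 [ 576.51 -276.64  133.41] [ 3.141e+00 -1.100e-03 -6.340e-02] [-0.39  0.41 -1.59] [0.039 0.023 0.017]
343 171
```

View pics/c4.png

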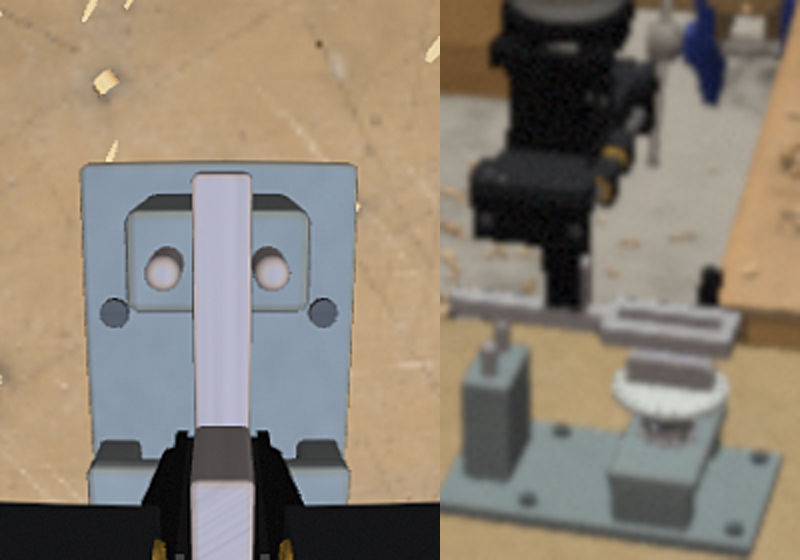

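Run:
```python
from h import *
c=load("pics/w4.npz")
q=lambda u,v,z: px2w(c,210+u/2,60+v/2,z)[:2]
zt=133.4-17+14; T=np.array([576.5,-276.6])
y=-.063;ex=np.array([np.cos(y),np.sin(y)]);ey=np.array([-ex[1],ex[0]])
p1,p2=q(163,270,107),q(273,268,107);m=(p1+p2)/2
tip=q(222.5,173,zt); a=q(222,300,zt); near=q(221.5,425,zt)
for n,p in dict(m=m,tip=tip,a=a,near=near).items(): print(n,p.round(1),((p-T)@ex).round(2),((p-T)@ey).round(2))
print(np.hypot(*(p1-p2)),np.arctan2(*(p1-p2)[::-1])-np.pi/2)
print("screw",m-112*ex)
```

```text
m [ 624.2 -279.6] 47.8 0.02
tip [ 650.7 -282.5] 74.45 -1.19
a [ 620.7 -280.4] 44.31 -1.03
near [ 588.8 -278.3] 12.37 -0.87
29.504298099566178 -0.04623479464556035
screw [ 512.42966191 -272.53750258]
```

Request:
{"name": "arm_command", "arguments": {"targets": [[0.3,-0.9,0,0,0],[0.3,-0.9,3,0,0],[0.3,-0.9,7,0,0],[0.3,-0.9,12,0,0],[0.3,-0.9,14,0,0]]}}

```text
t: 8.15
eef_pos: [576.4, -275.5, 117.8]
tcp_rot: [-3.141, 0.001, -0.063]
ft_force: [0.6, 0.5, -1.3]
opening: 0.143
grip_force: 30.0
```

Request:
{"name": "arm_command", "arguments": {"targets": [[0,0,4,0,0],[0,0,8,0,0],[0,0,11,0,0],[0,0,11,0,0]]}}

```text
t: 8.55
eef_pos: [576.5, -275.5, 107.1]
tcp_rot: [-3.141, 0.001, -0.063]
ft_force: [-0.3, -0.9, -2.1]
opening: 0.143
grip_force: 30.0
```

Request:
{"name": "arm_command", "arguments": {"targets": [[0,0,1.5,0,0],[0,0,3,0,0],[0,0,4.5,0,0],[0,0,4.5,0,0]]}}

```text
t: 8.95
eef_pos: [576.6, -275.6, 103.0]
tcp_rot: [-3.142, 0.0, -0.063]
ft_force: [-0.7, -0.2, -2.6]
opening: 0.148
grip_force: 30.0
```

Request:
{"name": "arm_command", "arguments": {"targets": [[0,0,0.7,0,0],[0,0,1.3,0,0],[0,0,1.3,0,0]]}}

```text
t: 9.25
eef_pos: [576.6, -275.6, 101.8]
tcp_rot: [3.142, 0.0, -0.063]
ft_force: [-0.4, -0.5, -1.5]
opening: 0.149
grip_force: 30.0
```

Request:
{"name": "arm_command", "arguments": {"targets": [[0,0,0,0,0.3],[0,0,0,0,0.4],[0,0,0,0,0.4],[0,0,0,0,0.4],[0,0,0,0,0.4]]}}

```text
t: 9.75
eef_pos: [576.6, -275.6, 101.9]
tcp_rot: [3.141, -0.0, -0.063]
ft_force: [0.6, 0.3, -0.3]
opening: 0.397
grip_force: 0.0
```

Request:
{"name": "arm_command", "arguments": {"targets": [[0,0,-15,0,0.4],[0,0,-45,0,0.4],[0,0,-85,0,0.4],[-35,0,-115,0,0.4],[-80,0,-130,0,0.4]]}}

```text
t: 10.25
eef_pos: [497.2, -270.8, 235.1]
tcp_rot: [3.139, -0.004, -0.062]
ft_force: [0.2, -1.1, 0.9]
opening: 0.398
grip_force: 0.0
```

Request:
{"name": "arm_command", "arguments": {"targets": [[-20,0,0,0,0.3],[-20,0,0,0,0.2],[-20,0,0,0,0]]}}

```text
t: 10.55
eef_pos: [477.2, -269.6, 233.0]
tcp_rot: [3.141, -0.002, -0.064]
ft_force: [-1.0, 0.4, 1.0]
opening: 0.206
grip_force: 0.0
```

Run:
```python
from h import *
s=env.state(); print(s["t"],s["eef_pos"].round(2),s["tcp_rot"].round(4),s["ft_force"].round(2),s["opening"])
shot("wrist","pics/w5.png"); d=shot("side","pics/s5.png")["frame"][:,:,::-1]; c=cv2.imread("pics/w5.png")
A=cv2.resize(c[60:340,200:450],(500,560),interpolation=2)
u,v=343,171
B=cv2.resize(d[v-50:v+50,u-45:u+45],(288,320),interpolation=2)
B=np.vstack([B,np.zeros((240,288,3),np.uint8)])
cv2.imwrite("pics/c5.png",np.hstack([A,B]))
```

```text
10.55 [ 477.22 -269.59  232.95] [ 3.1406e+00 -1.6000e-03 -6.4000e-02] [-0.98  0.4   1.03] 0.2058146484847398
```

View pics/c5.png

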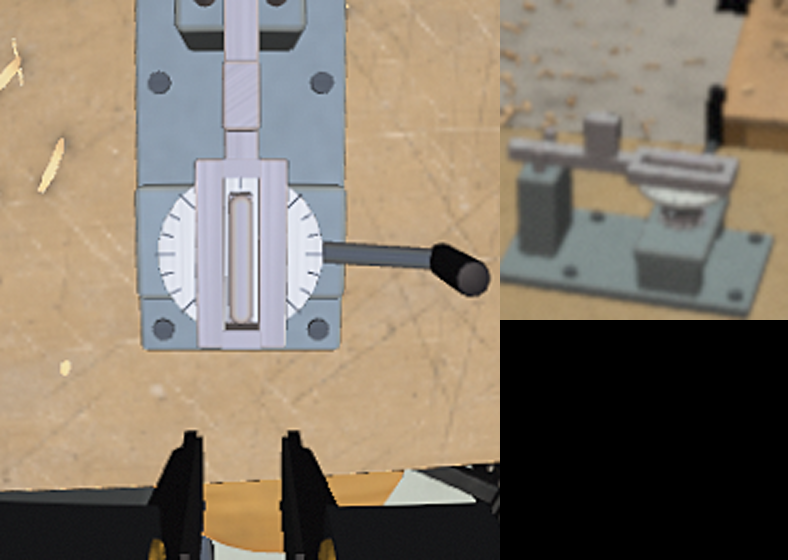

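Key fitted: the bar sits in the slot, the handle lies between the pins, flat on disc and block (side view). The knob's top is at crop (472,279), lever not moved.

Run:
```python
from h import *
c=load("pics/w5.npz")
q=lambda u,v,z: px2w(c,200+u/2,60+v/2,z)[:2]
b=(q(241,194,106)+q(241,323,106))/2; k=q(472.5,279,115); S=np.array([511.8,-272.3])
print("bar",b,q(241,194,106)-q(241,323,106),"knob",k)
for O in (b,S): print(np.hypot(*(k-O)),np.arctan2(*(k-O)[::-1]))
ph=np.arctan2(*(k-S)[::-1]); K=S+95*np.array([np.cos(ph),np.sin(ph)]); d=np.array([np.sin(ph),-np.cos(ph)])
t=K-d*28; print("d",d,"K",K,"TCPstart",t)
s=env.state(); P=s["eef_pos"][:2]; y=s["tcp_rot"][2]; D=t-P
print("tool shift",D@[np.cos(y),np.sin(y)],D@[np.sin(y),-np.cos(y)], "yaw want",ph+np.pi/2)
```

```text
bar [ 511.46187129 -272.50543685] [52.88135535 -3.44492386] knob [ 500.01535068 -366.04842518]
94.24072102771987 -1.6925574230697682
94.4862168978946 -1.695845451936257
d [-0.99219154  0.12472348] K [ 499.95126987 -366.55819643] TCPstart [ 527.73263303 -370.05045373]
tool shift 56.34925846865156 97.24910979455878 yaw want -0.12504912514136035
```

Request:
{"name": "arm_command", "arguments": {"targets": [[20,40,0,0,0],[40,75,0,2,0],[58,97,0,3.5,0],[58,97,30,3.5,0],[58,97,65,3.5,0]]}}

```text
t: 11.15
eef_pos: [529.9, -370.7, 165.9]
tcp_rot: [3.141, -0.001, -0.125]
ft_force: [0.3, -0.1, -0.0]
opening: 0.004
grip_force: 0.0
```

Request:
{"name": "arm_command", "arguments": {"targets": [[0,0,30,0,0],[0,0,60,0,0],[0,0,74,0,0],[0,0,74,0,0],[0,0,74,0,0]]}}

```text
t: 11.65
eef_pos: [529.2, -370.0, 93.5]
tcp_rot: [3.141, -0.001, -0.124]
ft_force: [0.3, -0.2, 0.5]
opening: 0.004
grip_force: 0.0
```

```bash
cat > plan.py <<'E'
from h import *
S=np.array([511.8,-272.3])
def pose(ph):
    u=np.array([np.cos(ph),np.sin(ph)]); d=np.array([np.sin(ph),-np.cos(ph)]); return np.r_[S+95*u-18*d, ph+np.pi/2]
def rows(p0,phs):
    y=p0[2]
    for ph in phs:
        p=pose(ph); D=p[:2]-p0[:2]
        print(round(ph,3),"row",[round(float(D@[np.cos(y),np.sin(y)]),1),round(float(D@[np.sin(y),-np.cos(y)]),1),0,round(float(-np.degrees(p[2]-y)),1),0])
E
python3 - <<'E'
from plan import *
s=env.state(); p=np.r_[s["eef_pos"][:2],s["tcp_rot"][2]]
rows(p,[-1.68,-1.75,-1.83,-1.91,-1.99]); rows(pose(-1.99),[-2.06,-2.13,-2.19,-2.24,-2.24])
# generic step of 0.035 rad repeated
rows(pose(-2.24),[-2.275,-2.31,-2.345])
E
```

```text
-1.68 row [-10.0, -0.1, 0, -0.9, 0]
-1.75 row [-16.6, 1.0, 0, 3.2, 0]
-1.83 row [-24.3, 1.7, 0, 7.7, 0]
-1.91 row [-32.1, 1.8, 0, 12.3, 0]
-1.99 row [-39.8, 1.3, 0, 16.9, 0]
-2.06 row [-6.7, 1.0, 0, 4.0, 0]
-2.13 row [-13.4, 1.6, 0, 8.0, 0]
-2.19 row [-19.2, 1.7, 0, 11.5, 0]
-2.24 row [-24.1, 1.5, 0, 14.3, 0]
-2.24 row [-24.1, 1.5, 0, 14.3, 0]
-2.275 row [-3.3, 0.6, 0, 2.0, 0]
-2.31 row [-6.7, 1.0, 0, 4.0, 0]
-2.345 row [-10.1, 1.4, 0, 6.0, 0]
```

Request:
{"name": "arm_command", "arguments": {"targets": [[-10,0,0,0,0],[-16.6,1,0,3.2,0],[-24.3,1.7,0,7.7,0],[-32.1,1.8,0,12.3,0],[-39.8,1.3,0,16.9,0]]}}

```text
t: 12.15
eef_pos: [488.6, -366.4, 94.4]
tcp_rot: [3.141, -0.003, -0.423]
ft_force: [1.5, -0.1, -0.5]
opening: 0.005
grip_force: 0.6
```

```bash
cat > st.py <<'E'
from plan import *
import sys
n=int(sys.argv[1]) if len(sys.argv)>1 else 0
s=env.state(); P=s["eef_pos"][:2]; F=[s["ft_force"]]
for _ in range(n): env.read_camera("wrist"); s=env.state(); F.append(s["ft_force"])
F=np.array(F); y=s["tcp_rot"][2]
# contact point of face -> lever angle by solving pose radius
v=s["eef_pos"][:2]-S; ang=np.arctan2(v[1],v[0]); r=np.hypot(*v)
ph=y-np.pi/2
K=s["eef_pos"][:2]-18*np.array([np.cos(y),np.sin(y)])-S
phk=np.arctan2(K[1],K[0]); phk=phk if phk<0 else phk-2*np.pi
d=np.array([np.sin(phk),-np.cos(phk)])
print("t",round(s["t"],2),"phi yaw",round(ph,3),"phi pos",round(phk,3),"r",np.hypot(*K).round(1),"push",(-(F[:,:2]@d)).mean().round(2),"+-",((F[:,:2]@d).std()/max(1,len(F))**.5).round(2),"z",s["eef_pos"][2].round(1),"q6",s["joints"][5].round(2))
E
python3 st.py 3
```

```text
t 12.3 phi yaw -1.989 phi pos -1.998 r 95.4 push 0.85 +- 0.51 z 94.2 q6 1.24
```

Request:
{"name": "arm_command", "arguments": {"targets": [[-6.7,1.0,0,4.0,0],[-13.4,1.6,0,8.0,0],[-19.2,1.7,0,11.5,0],[-24.1,1.5,0,14.3,0],[-24.1,1.5,0,14.3,0]]}}

```text
t: 12.8
eef_pos: [466.3, -357.8, 93.6]
tcp_rot: [3.141, -0.001, -0.668]
ft_force: [0.2, 0.6, 0.0]
opening: 0.004
grip_force: 0.1
```

```bash
python3 st.py 4
python3 - <<'E'
from h import *
c=shot("wrist","pics/w6.png")
d=shot("side","pics/s6.png")["frame"][:,:,::-1];w=cv2.imread("pics/w6.png")
cv2.imwrite("pics/c6.png",np.hstack([w[:, 80:560],cv2.resize(d[110:230,300:390],(300,400),interpolation=2)[:,:].copy() if 0 else cv2.copyMakeBorder(cv2.resize(d[110:230,300:390],(300,400),interpolation=2),0,80,0,0,0)]))
E
```

```text
t 13.0 phi yaw -2.238 phi pos -2.245 r 95.1 push -0.07 +- 0.21 z 93.0 q6 1.47
```

View pics/c6.png

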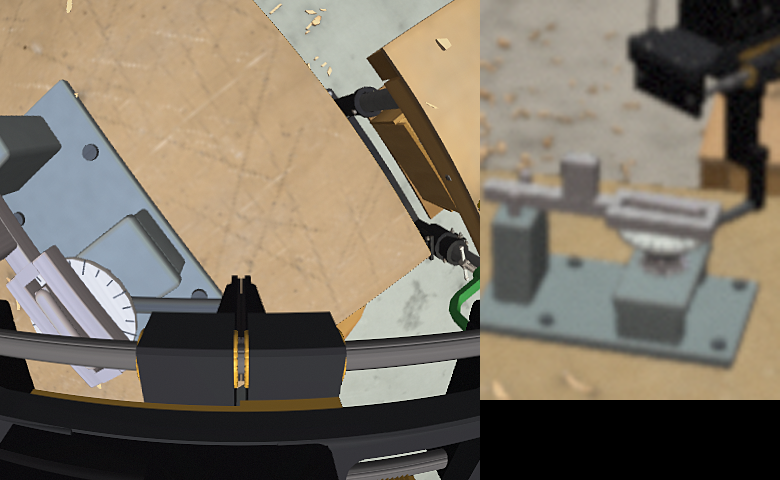

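The lever lies under the fingers with its knob before them; the key is still in place. From here I push in small steps.

Request:
{"name": "arm_command", "arguments": {"targets": [[-1.9,0.3,0,1.1,0],[-3.8,0.6,0,2.3,0],[-5.8,0.9,0,3.4,0],[-7.7,1.1,0,4.6,0],[-9.6,1.3,0,5.7,0]]}}

```text
t: 13.6
eef_pos: [457.8, -352.7, 92.9]
tcp_rot: [3.142, -0.0, -0.77]
ft_force: [1.2, -1.1, 0.2]
opening: 0.004
grip_force: 0.5
```

```bash
python3 st.py 0
```

```text
t 13.6 phi yaw -2.341 phi pos -2.349 r 95.3 push 1.62 +- 0.0 z 92.9 q6 1.57
```

Request:
{"name": "arm_command", "arguments": {"targets": [[-1.9,0.3,0,1.1,0],[-3.8,0.6,0,2.3,0]]}}

```text
t: 13.8
eef_pos: [454.7, -350.5, 92.9]
tcp_rot: [3.141, -0.0, -0.81]
ft_force: [0.3, -1.2, 0.6]
opening: 0.005
grip_force: 0.5
```

Request:
{"name": "arm_command", "arguments": {"targets": [[-1.9,0.3,0,1.1,0],[-3.8,0.6,0,2.3,0]]}}

```text
t: 14.0
eef_pos: [451.6, -348.2, 92.9]
tcp_rot: [3.141, -0.0, -0.85]
ft_force: [0.4, -1.0, 0.2]
opening: 0.002
grip_force: 0.6
```

Request:
{"name": "arm_command", "arguments": {"targets": [[-1.9,0.3,0,1.1,0],[-3.8,0.6,0,2.3,0]]}}

```text
t: 14.2
eef_pos: [448.6, -345.7, 92.9]
tcp_rot: [3.142, -0.0, -0.891]
ft_force: [0.9, -2.7, 0.6]
opening: 0.003
grip_force: 0.6
```

Request:
{"name": "arm_command", "arguments": {"targets": [[-1.9,0.3,0,1.1,0]]}}

```text
t: 14.3
eef_pos: [447.2, -344.4, 92.8]
tcp_rot: [3.142, -0.0, -0.91]
ft_force: [-0.7, -1.0, 1.4]
opening: 0.002
grip_force: 0.6
```

Request:
{"name": "arm_command", "arguments": {"targets": [[-1.9,0.3,0,1.1,0],[-3.8,0.6,0,2.3,0]]}}

```text
t: 14.5
eef_pos: [444.4, -341.7, 92.8]
tcp_rot: [3.142, -0.0, -0.95]
ft_force: [-0.5, -2.2, 0.3]
opening: 0.005
grip_force: 0.7
```

Request:
{"name": "arm_command", "arguments": {"targets": [[-1.9,0.3,0,1.1,0],[-3.8,0.6,0,2.3,0]]}}

```text
t: 14.7
eef_pos: [441.7, -339.0, 92.8]
tcp_rot: [3.142, -0.0, -0.99]
ft_force: [0.3, -1.7, 1.3]
opening: 0.005
grip_force: 0.7
```

Request:
{"name": "arm_command", "arguments": {"targets": [[-1.9,0.3,0,1.1,0],[-3.8,0.6,0,2.3,0]]}}

```text
t: 14.9
eef_pos: [439.1, -336.1, 92.8]
tcp_rot: [3.142, -0.0, -1.03]
ft_force: [-0.3, -1.5, -0.2]
opening: 0.003
grip_force: 0.7
```

Request:
{"name": "arm_command", "arguments": {"targets": [[-1.9,0.3,0,1.1,0],[-3.8,0.6,0,2.3,0]]}}

```text
t: 15.1
eef_pos: [436.6, -333.2, 92.8]
tcp_rot: [3.142, -0.0, -1.07]
ft_force: [-0.5, -2.2, 0.6]
opening: 0.008
grip_force: 0.7
```

Request:
{"name": "arm_command", "arguments": {"targets": [[-1.9,0.3,0,1.1,0],[-3.8,0.6,0,2.3,0]]}}

```text
t: 15.3
eef_pos: [434.3, -330.1, 92.8]
tcp_rot: [3.142, -0.0, -1.111]
ft_force: [0.0, -1.9, -0.3]
opening: 0.001
grip_force: 0.7
```

Request:
{"name": "arm_command", "arguments": {"targets": [[-1.9,0.3,0,1.1,0],[-3.8,0.6,0,2.3,0]]}}

```text
t: 15.5
eef_pos: [432.1, -327.0, 92.8]
tcp_rot: [3.142, 0.0, -1.151]
ft_force: [-0.2, -2.3, 0.1]
opening: 0.002
grip_force: 0.7
```

Request:
{"name": "arm_command", "arguments": {"targets": [[-1.9,0.3,0,1.1,0],[-3.8,0.6,0,2.3,0]]}}

```text
t: 15.7
eef_pos: [429.9, -323.8, 92.8]
tcp_rot: [3.142, -0.0, -1.191]
ft_force: [-1.0, -2.0, -0.3]
opening: 0.003
grip_force: 0.7
```

Request:
{"name": "arm_command", "arguments": {"targets": [[-1.9,0.3,0,1.1,0],[-3.8,0.6,0,2.3,0]]}}

```text
t: 15.9
eef_pos: [428.0, -320.4, 92.8]
tcp_rot: [3.142, 0.0, -1.231]
ft_force: [-0.9, -1.5, 0.6]
opening: 0.003
grip_force: 0.7
```

```bash
python3 st.py 0
```

```text
t 15.9 phi yaw -2.802 phi pos -2.808 r 95.0 push 1.09 +- 0.0 z 92.8 q6 2.04
```

Request:
{"name": "arm_command", "arguments": {"targets": [[-1.9,0.3,0,1.1,0],[-3.8,0.6,0,2.3,0]]}}

```text
t: 16.1
eef_pos: [426.2, -317.0, 92.8]
tcp_rot: [3.142, 0.0, -1.271]
ft_force: [-0.4, -1.3, 0.3]
opening: 0.008
grip_force: 0.7
```

Request:
{"name": "arm_command", "arguments": {"targets": [[-1.9,0.3,0,1.1,0],[-3.8,0.6,0,2.3,0]]}}

```text
t: 16.3
eef_pos: [424.5, -313.6, 92.8]
tcp_rot: [3.142, -0.0, -1.311]
ft_force: [-0.7, -1.7, 0.8]
opening: 0.008
grip_force: 0.7
```

Request:
{"name": "arm_command", "arguments": {"targets": [[-1.9,0.3,0,1.1,0],[-3.8,0.6,0,2.3,0]]}}

```text
t: 16.5
eef_pos: [422.9, -310.1, 92.8]
tcp_rot: [-3.142, -0.0, -1.351]
ft_force: [-1.4, -1.1, 0.2]
opening: 0.001
grip_force: 0.6
```

Request:
{"name": "arm_command", "arguments": {"targets": [[-1.9,0.3,0,1.1,0],[-3.8,0.6,0,2.3,0]]}}

```text
t: 16.7
eef_pos: [421.5, -306.5, 92.8]
tcp_rot: [-3.142, -0.0, -1.392]
ft_force: [-0.7, -1.4, 0.9]
opening: 0.004
grip_force: 0.6
```

Request:
{"name": "arm_command", "arguments": {"targets": [[-1.9,0.3,0,1.1,0],[-3.8,0.6,0,2.3,0]]}}

```text
t: 16.9
eef_pos: [420.4, -303.2, 92.9]
tcp_rot: [-3.141, -0.001, -1.432]
ft_force: [-0.0, -4.7, 1.2]
opening: 0.004
grip_force: 2.3
```

Request:
{"name": "arm_command", "arguments": {"targets": [[-1.0,0.2,0,0.6,0]]}}

```text
t: 17.0
eef_pos: [420.2, -302.5, 93.1]
tcp_rot: [-3.141, -0.001, -1.442]
ft_force: [0.3, -5.5, 0.0]
opening: 0.001
grip_force: 2.9
```

Request:
{"name": "arm_command", "arguments": {"targets": [[-0.5,0.1,0,0.3,0],[-0.5,0.1,0,0.3,0]]}}

```text
t: 17.2
eef_pos: [420.2, -302.3, 93.1]
tcp_rot: [-3.141, -0.002, -1.446]
ft_force: [-0.7, -5.5, -0.0]
opening: -0.002
grip_force: 3.0
```

```bash
python3 st.py 5
```

```text
t 17.45 phi yaw -3.017 phi pos -3.012 r 94.7 push 5.72 +- 0.23 z 93.1 q6 2.27
```

Request:
{"name": "arm_command", "arguments": {"targets": [[-0.5,0.1,0,0.3,0],[-1.0,0.2,0,0.6,0],[-1.0,0.2,0,0.6,0]]}}

```text
t: 17.75
eef_pos: [420.0, -301.6, 93.2]
tcp_rot: [-3.14, -0.002, -1.457]
ft_force: [-0.9, -7.7, -0.2]
opening: 0.008
grip_force: 3.7
```

```bash
python3 st.py 5; python3 -c "
from h import *;print(env.state()['eef_pos'].round(2))"
```

```text
t 18.0 phi yaw -3.027 phi pos -3.02 r 94.6 push 7.29 +- 0.17 z 93.1 q6 2.28
[ 419.98 -301.65   93.15]
```

Request:
{"name": "arm_command", "arguments": {"targets": [[-0.5,0.1,0,0.3,0],[-1.0,0.2,0,0.6,0],[-1.0,0.2,0,0.6,0]]}}

```text
t: 18.3
eef_pos: [419.7, -300.8, 93.2]
tcp_rot: [-3.14, -0.003, -1.467]
ft_force: [0.0, -6.7, 0.0]
opening: 0.001
grip_force: 4.0
```

```bash
python3 st.py 5; python3 -c "
from h import *;print(env.state()['eef_pos'].round(2))"
```

```text
t 18.55 phi yaw -3.038 phi pos -3.029 r 94.5 push 7.69 +- 0.24 z 93.2 q6 2.29
[ 419.74 -300.8    93.18]
```

Request:
{"name": "arm_command", "arguments": {"targets": [[-0.7,0.1,0,0.4,0],[-1.4,0.2,0,0.8,0],[-2.0,0.3,0,1.2,0],[-2.0,0.3,0,1.2,0]]}}

```text
t: 18.95
eef_pos: [419.2, -299.0, 93.2]
tcp_rot: [-3.14, -0.003, -1.488]
ft_force: [-1.3, -9.3, 0.8]
opening: 0.002
grip_force: 4.5
```

```bash
python3 st.py 8; python3 -c "
from h import *;print(env.state()['eef_pos'].round(2))"
```

```text
t 19.35 phi yaw -3.059 phi pos -3.049 r 94.5 push 8.88 +- 0.16 z 93.2 q6 2.31
[ 419.24 -299.01   93.24]
```

Request:
{"name": "arm_command", "arguments": {"targets": [[-0.7,0.1,0,0.4,0],[-1.4,0.2,0,0.8,0],[-2.0,0.3,0,1.2,0],[-2.0,0.3,0,1.2,0]]}}

```text
t: 19.75
eef_pos: [418.8, -297.2, 93.3]
tcp_rot: [-3.14, -0.003, -1.509]
ft_force: [-1.9, -10.2, 2.0]
opening: 0.005
grip_force: 5.0
```

```bash
python3 st.py 12; python3 -c "
from h import *;print(env.state()['eef_pos'].round(2))"
```

```text
t 20.35 phi yaw -3.08 phi pos -3.068 r 94.4 push 9.84 +- 0.12 z 93.3 q6 2.34
[ 418.77 -297.21   93.29]
```

Request:
{"name": "arm_command", "arguments": {"targets": [[3,0,0,0,0],[8,0,0,0,0],[15,0,0,0,0],[22,0,0,0,0],[28,0,-10,0,0]]}}

```text
t: 20.85
eef_pos: [419.6, -323.8, 102.2]
tcp_rot: [3.14, 0.002, -1.509]
ft_force: [-0.2, -0.5, 0.4]
opening: 0.001
grip_force: 0.0
```

Request:
{"name": "arm_command", "arguments": {"targets": [[0,0,-30,0,0],[0,0,-65,0,0],[0,30,-110,0,0],[0,60,-140,0,0],[0,60,-140,0,0]]}}

```text
t: 21.35
eef_pos: [358.6, -328.4, 247.6]
tcp_rot: [-3.138, -0.006, -1.51]
ft_force: [0.2, -0.2, 0.2]
opening: 0.002
grip_force: 0.0
```

Request:
{"name": "arm_command", "arguments": {"targets": [[0,0,0,0,0],[0,0,0,0,0]]}}

```text
t: 21.55
eef_pos: [360.2, -327.3, 242.3]
tcp_rot: [3.141, 0.001, -1.509]
ft_force: [1.1, 0.5, 0.5]
opening: 0.003
grip_force: 0.0
```

Run:
```python
from h import *
s=env.state(); print(s["t"],s["eef_pos"].round(2),s["ft_force"].round(2))
shot("wrist","pics/w7.png"); t=shot("top")["frame"]; d=shot("side")["frame"]
w=cv2.imread("pics/w7.png")
B=np.vstack([cv2.resize(t[210:295,395:485],(300,283),interpolation=2),cv2.resize(d[120:220,290:396],(300,283),interpolation=2)])[:,:,::-1]
A=cv2.copyMakeBorder(w[:,80:560],0,86,0,0,0)
cv2.imwrite("pics/c7.png",np.hstack([A,B]))
```

```text
21.55 [ 360.23 -327.27  242.31] [1.06 0.5  0.51]
```

View pics/c7.png

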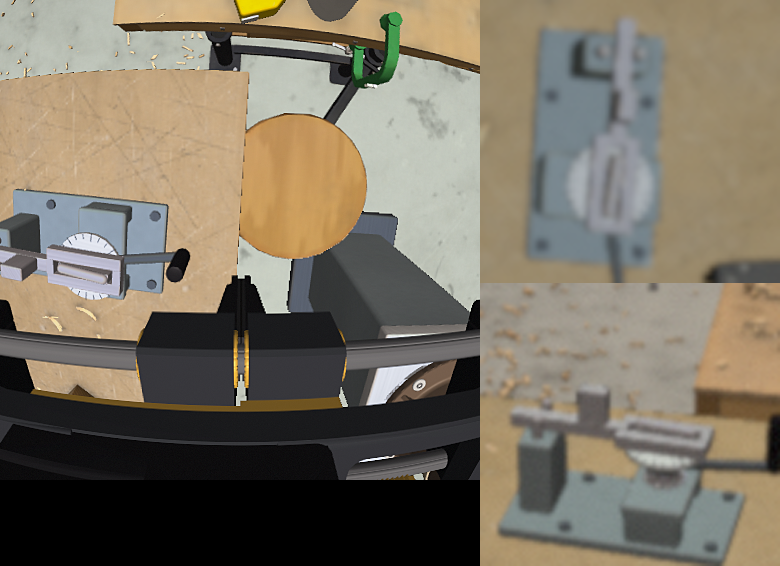

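The key is still down over the bar with its handle between the pins. The lever has swung to the near side, and the robot touches nothing.

```bash
python3 -c "
from cell import env;print(env.job_done())"
```

```text
the job is handed in; nothing more can be done
None
```

The holding key is fitted and left in place, the jam nut is tight at about 9.8 N measured at the knob, and the job was handed in at about 22 s; the final pictures show the key still over the bar and between the pins, and I did not measure the screw's angle separately.

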